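Set out the crucible filter and its sample containers

TASK

Set up the filter place: seat the grey tapered sleeve fully down in the metal crucible holder, and after that seat the white crucible fully down inside the sleeve. Also stand the big black-lidded jar upright in the middle of the large round white stand and the little capped vial upright in the middle of the small one, in whatever order suits. Leave the beaker, the petri dish and the timer where they are.

Things in the scene. Friction and masses are not known exactly. Their poses are not given: they have to be found in the camera images.
- sleeve: loose grey tapered sleeve, 54 mm high, hollow, open at both ends, narrow end down. Origin: centre of its underside, z up. Outside 34 mm across at the foot, 46 mm at 28 mm height; then a straight collar 60 mm across up to the top (grip it there). Bore 21 mm at the foot, 45 mm at the top. Seated, its collar rests on the holder's rim: origin 18 mm above the holder's.
- crucible: loose white ceramic crucible, 50 mm high, open cup on a narrow foot. Origin: centre of its underside, z up. Outside 30 mm across at the foot, 42 mm at 24 mm height; then a straight collar 50 mm across up to the top (grip it there). Seated, its collar rests on the sleeve's top: origin 30 mm above the sleeve's, 48 mm above the holder's.
- seed_jar: loose round glass sample jar with brown contents and a black lid, 64 mm across, 96 mm high, about 0.21 kg. Body 64 mm across up to about 75 mm; the lid, fixed, is 54 mm across from 78 mm to 96 mm height. Origin: centre of its underside, z up.
- vial: loose small glass vial with screw cap, 27 mm across, 56 mm high, 20 g. In contact its body, up to 47 mm height, acts like a 26 x 26 mm square prism with sides along its own x and y axes (grip across those); the cap above is 22 mm across. Origin: centre of its underside, z up.
- crucible_holder: fixed crucible holder: upright steel cylinder with a conical bore on a 6 mm thick round foot 80 mm across; a thin brass nipple sticks out along its +y to 60 mm from the axis at 20 mm height. Origin: centre of its underside, z up. Rim 46 mm above the origin, 68 mm across outside, about 52 mm inside; the bore narrows to about 37 mm at 28 mm below the rim.
- jar_stand: large flat round white stand, fixed, 90 mm across, 6 mm thick, with a thin grey outline ring of 68 mm. Origin: centre of its underside; its top is 6 mm above.
- vial_stand: small flat round white stand, fixed, 52 mm across, 6 mm thick, with a thin grey outline ring of 31 mm. Origin: centre of its underside; its top is 6 mm above.
- beaker: bystander: loose empty glass beaker, 54 mm across, 67 mm high; origin centre of its underside.
- petri_dish: bystander: loose petri dish with seeds, 100 mm across, 14 mm high; origin centre of its underside.
- timer: bystander: loose white bench timer lying flat, 71 x 67 x 19 mm; origin centre of its underside.
There are look-alikes about, which are no part of the job. What is shaped like the crucible_holder but blue or pink is not meant.

How it is judged:
By the outcome, as a careful person would: the job done as asked, in the order asked, and still so for the second after the job is handed in, with the robot touching nothing.
It also fails if it takes over 96 s, if anything falls off the work surface, if the arm or the gripper's body presses on something with over 40 N, if the wrist force passes 120 N, or if a joint passes its speed limit or range.

ROBOT

A 6-joint arm with a two-finger parallel gripper is mounted at the origin on a cart in front of the work surface, level with it; the furniture and walls round the work are solid. World frame = base frame: x ahead of the robot, y to its left, z up, the work surface at z = 0. Lengths are in m, angles in rad, forces in N, time in s.
With the tool pointing down it reaches from about 0.275 to 0.75 m from the base axis. Payload 10.2 kg.
Tool frame: the origin (TCP) lies on the centre line of the jaws, within the pads' length; the fingertips stand 19 mm ahead of it and the grasp point (between the pads) is the TCP (manip.finger_overhang is the distance from the TCP to the fingertips, in m); z points along the fingers, y is the line along which they close (so a half turn about z gives the same grasp; the last joint's range is limited). The gripper opens to 85 mm and grips with 20 to 120 N. Pads are 22 mm wide; open, the fingers measure 114 mm over their backs; the gripper's body (76 mm by 85 mm) begins 54 mm behind the grasp point. The pads swing forward as they close: fully open they stand 13 mm farther back than shut.
Start: joints at [-1.539, 0.313, 1.498, -0, 1.331, -0.223], TCP at [0.132, -0.508, 0.25] pointing down, gripper open.
Joint ranges: [-2.94, 2.94], [-0.97, 2.17], [0.19, 2.56], [-1.23, 4.37], [0.02, 3.11], [-2.88, 2.88]. Speed limits (rad/s): [2.39, 2.39, 3.01, 3.14, 3.14, 3.14].

INTERFACE

Orientations are given as [roll, pitch, yaw] about the fixed x, y, z axes, in that order (R = Rz(yaw) Ry(pitch) Rx(roll)).
In Python, from workcell import manip gives the robot as it stands. The module is installed in compiled form; this text tells all that it offers.
- The arm moves only by the shell command python3 -m crank 'ROWS' [OPENING] [FORCE]. ROWS is JSON, a list that holds one entry, the list of rows, each a list of 6 numbers: the shift along the tool's x, y, z in cm, then the turn, a rotation vector about the tool's x, y, z in degrees. A call has 1 to 12 rows; each row is the pose to reach, as a shift and turn from the pose commanded when the call began, along the tool's axes at that moment; what a row does not reach only later rows make up. A row lasts 1/12 s, in which the tool goes at most 41.7 mm and 7.16 degrees, less where a joint would pass 70% of its speed; a pose out of reach is approached as far as the arm can. A call with a gripper value outside its range is refused whole. OPENING is the closure, from 0 (fully open) to 1 (shut), set as the call begins (- or left out, the last holds). The fingers move at their own pace and stop on an object; FORCE is the grip in N (left out, the last holds). Time passes only in rows, so rows that repeat a pose let the fingers close. It gives the time, the measured TCP pose, the force, the opening and the grip force at its end, in the units of the state.
- manip.get_obs(): the state, without advancing time (a new reading comes with each control period).
- manip.snapshot(name): name is "scene" or "top"; returns (picture, depth): 400x640x3 uint8, red, green, blue; 400x640 float32, m along the optical axis (not along the pixel's ray), 0 where there is no reading.
- manip.camera_params(name): a dict with "fx", "fy", "cx", "cy" (pixels), "k1" (the pictures are not rectified: a ray, as slopes to the right and down, at radius r is drawn at 1 + k1 r^2 times it, then the intrinsics apply), "rvec" (rotation vector, rad) and "tvec" (3), from world to camera coordinates, as OpenCV has them. Camera axes: x right, y down, z forward; pixel columns grow to the right and rows downward; lengths in m; the calibration is good to about 2 mm. A picture is of the moment at which its call begins. camera_params takes no time and is no camera call.
- manip.close_job(): hands the job in; it is judged then, once.
The state is a dict: "clock": time; "qpos": joint angles; "qvel": joint speeds; "joint_efforts": joint torques, N m; "position": TCP position; "ee_rot": TCP orientation; "wrist_force": force on the tool from outside, world axes, zero at the start; "ft_torque": the same for the moment, N m; "gripper_width": opening from 0.0 (shut) to 1.0 (fully open); "finger_force": force on a finger pad.
Only numpy, scipy, OpenCV 4.12 (cv2) and the standard library are available. Lean on these libraries where they do the work, as an engineer would, in place of code of your own. Each camera call takes 0.05 s, during which the arm holds its last target. There are 200 camera calls.

## Working session

There is one attempt and no reset: what is moved stays moved. The work goes in short steps, Python scripts to look and compute and a shell command to move; the robot and the scene stay as the last step left them, time stands still between calls to the robot, and variables do not carry over. Pictures are saved under pics/ and viewed, at most 14 in all, crops included, and the job is handed in when it is done.

```bash
mkdir -p pics
cat > h.py <<'E'
import numpy as np, cv2
from workcell import manip
def cam(n):
    p=manip.camera_params(n); R=cv2.Rodrigues(np.array(p["rvec"],float))[0]; return p,R,np.array(p["tvec"],float).ravel()
def cloud(n,d):
    """world xyz per pixel"""
    p,R,t=cam(n); K=np.array([[p["fx"],0,p["cx"]],[0,p["fy"],p["cy"]],[0,0,1.]])
    v,u=np.mgrid[0:d.shape[0],0:d.shape[1]]
    xd=(u-p["cx"])/p["fx"]; yd=(v-p["cy"])/p["fy"]; x,y=xd.copy(),yd.copy()
    for _ in range(20):
        s=1+p["k1"]*(x*x+y*y); x,y=xd/s,yd/s
    P=np.stack([x*d,y*d,d],-1)
    W=(P-t)@R; W[d<=0]=np.nan; return W
def proj(n,X):
    p,R,t=cam(n); c=R@np.array(X)+t; x,y=c[:2]/c[2]; s=1+p["k1"]*(x*x+y*y)
    return p["fx"]*x*s+p["cx"],p["fy"]*y*s+p["cy"]
E
python3 - <<'E'
from h import *
o=manip.get_obs(); print({k:np.round(v,3) for k,v in o.items()})
for n in("scene","top"):
    r,d=manip.snapshot(n); cv2.imwrite(f"pics/{n}0.png",r[...,::-1]); np.savez(f"{n}0.npz",r=r,d=d)
    W=cloud(n,d); print(n,cam(n)[0],"campos",-cam(n)[1].T@cam(n)[2]); print(np.round(W[50:400:100,60:640:130],3).tolist())
E
```

```text
{'clock': np.float64(0.0), 'qpos': array([-1.539,  0.313,  1.498, -0.   ,  1.331, -0.223]), 'qvel': array([ 0.   , -0.   ,  0.   , -0.001, -0.001,  0.001]), 'joint_efforts': array([-3.0000e-03, -4.1227e+01, -2.5975e+01, -0.0000e+00,  4.0000e-03,
        0.0000e+00]), 'position': array([ 0.132, -0.508,  0.25 ]), 'ee_rot': array([-3.14 , -0.   ,  0.255]), 'wrist_force': array([-0.614, -0.885,  0.235]), 'ft_torque': array([-0.01 , -0.022,  0.009]), 'finger_force': np.float64(0.0), 'gripper_width': np.float64(0.997)}
scene {'fx': 515.639703185267, 'fy': 515.639703185267, 'cx': 317.0046224844044, 'cy': 189.07682457060102, 'k1': 0.04216166938959676, 'rvec': array([ 0.62941388, -2.62568732,  1.17357766]), 'tvec': array([0.50271901, 0.21185641, 1.36410164])} campos [0.04191679 1.00640979 1.06946956]
[[[0.809, 0.475, 0.656], [0.855, 0.107, 0.482], [1.005, -0.888, 0.001], [0.265, -0.062, 0.537], [-0.007, -1.095, 0.128]], [[0.78, 0.565, 0.513], [0.985, 0.047, 0.089], [0.677, -0.241, -0.001], [0.21, -0.001, 0.322], [nan, nan, nan]], [[0.656, 0.704, 0.453], [0.79, 0.325, 0.002], [0.456, 0.194, 0.
[... 253 characters left out ...]
0533, 'cy': 194.51973295109752, 'k1': -0.07848698760454935, 'rvec': array([ 2.09785163, -2.11218341,  0.24586466]), 'tvec': array([-0.02609527,  0.55879723,  1.51225945])} campos [ 0.20607725 -0.01786625  1.59908627]
[[[0.784, 0.608, 0.688], [0.899, 0.346, 0.486], [0.897, -0.036, 0.482], [1.145, -0.563, 0.085], [1.208, -1.172, 0.009]], [[0.734, 0.955, 0.085], [0.757, 0.474, -0.0], [0.752, -0.039, 0.001], [0.751, -0.554, 0.001], [0.59, -0.776, 0.477]], [[0.362, 0.958, -0.0], [0.363, 0.452, -0.004], [0.361, -0.036, -0.001], [0.356, -0.524, 0.003], [0.348, -1.04, -0.003]], [[-0.006, 0.919, 0.001], [-0.111, 0.688, -0.902], [0.039, -0.03, 0.282], [-0.004, -0.502, -0.001], [-0.021, -0.99, 0.007]]]
```

View pics/scene0.png

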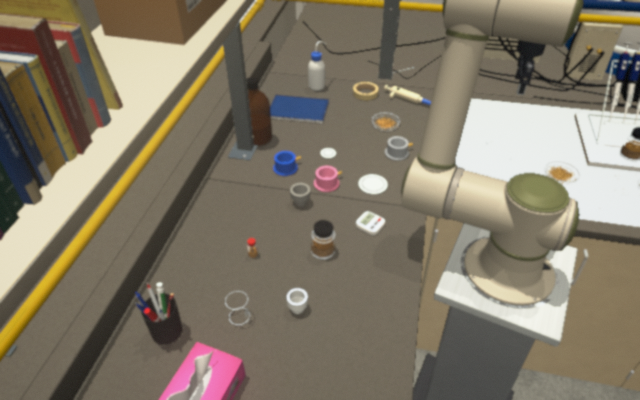

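View pics/top0.png

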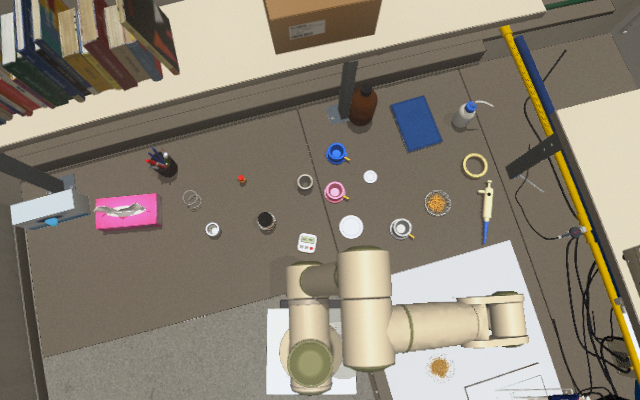

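Scene: the top view (u,v) shows the metal holder at (401,228), with blue (337,153) and pink (335,192) look-alikes. The sleeve is at (305,183), the crucible (213,229), the jar (266,220), the vial (241,180), the jar stand (351,227) and the vial stand (370,177). The bystanders are the beaker (191,199), the petri dish (437,203) and the timer (307,242). I'll check the choice in one crop and measure.

```bash
cat > m.py <<'E'
from h import *
from scipy.optimize import least_squares
def circ(P,r=None):
    P=P[:,:2]; c=np.median(P,0)
    f=lambda q: np.hypot(P[:,0]-q[0],P[:,1]-q[1])-(q[2] if r is None else r)
    x0=list(c)+([.03] if r is None else [])
    return least_squares(f,x0,loss="soft_l1",f_scale=.002).x
def blob(W,c,z0,z1,rad=.06):
    m=np.isfinite(W[...,2])&(np.hypot(W[...,0]-c[0],W[...,1]-c[1])<rad)&(W[...,2]>z0)&(W[...,2]<z1)
    return W[m]
E
python3 - <<'E'
from m import *
T=np.load("top0.npz");S=np.load("scene0.npz")
WT=cloud("top",T["d"]);WS=cloud("scene",S["d"])
c={"holder":(401,228),"blue":(337,153),"pink":(335,192),"sleeve":(305,183),"crucible":(213,229),"jar":(266,220),"vial":(241,180),"jstand":(351,227),"vstand":(370,177),"beaker":(191,199),"petri":(437,203),"timer":(307,242)}
for k,(u,v) in c.items():
    p=np.nanmedian(WT[v-3:v+4,u-3:u+4].reshape(-1,3),0)
    print(k,"ctr",np.round(p,3),end=" ")
    for nm,W in(("top",WT),("scene",WS)):
        B=blob(W,p,.004 if 'stand' in k else .009,.12,.05)
        if len(B)>5:
            zt=np.percentile(B[:,2],97); U=B[B[:,2]>zt-.008]; h=cv2.minEnclosingCircle((U[:,:2]*1000).astype(np.float32))
            print(nm,len(B),"z",np.round(zt,3),"top circ",np.round(h[0],1),round(h[1],1),"mean",np.round(U.mean(0)[:2]*1000,1),end=" | ")
    print()
a=cv2.resize(T["r"][130:260,170:450,::-1],(800,371),interpolation=cv2.INTER_CUBIC)
b=S["r"][130:340,220:420,::-1]; b=cv2.resize(b,(228,228)) 
cv2.imwrite("pics/crop1.png",a)
E
```

```text
holder ctr [ 0.44  -0.34   0.013] top 305 z 0.05 top circ [ 439.  -336.8] 34.3 mean [ 437.5 -336.6] | scene 408 z 0.051 top circ [ 436.  -335.6] 41.0 mean [ 435.7 -338.5] | 
blue ctr [ 0.736 -0.105  0.012] top 295 z 0.051 top circ [ 733.5 -103.2] 34.3 mean [ 733.9 -104.5] | scene 434 z 0.049 top circ [736.7 -98.1] 39.7 mean [733. -98.] | 
pink ctr [ 0.579 -0.095  0.014] top 297 z 0.051 top circ [580.6 -94. ] 34.0 mean [580.9 -92.8] | scene 451 z 0.048 top circ [579.  -90.2] 36.1 mean [578.1 -90.5] | 
sleeve ctr [0.618 0.02  0.004] top 184 z 0.06 top circ [610.5  17.9] 29.4 mean [610.2  18.7] | scene 351 z 0.057 top circ [609.4  21.8] 32.6 mean [608.6  21.5] | 
crucible ctr [0.442 0.366 0.006] top 136 z 0.053 top circ [435.5 359.1] 25.7 mean [433.8 358.8] | scene 395 z 0.053 top circ [435.5 360.9] 25.8 mean [434.5 363.1] | 
jar ctr [0.46  0.156 0.094] top 264 z 0.099 top circ [464.2 159.7] 26.2 mean [464.2 160.8] | scene 737 z 0.097 top circ [459.8 161.8] 28.5 mean [461.  164.1] | 
vial ctr [0.624 0.26  0.024] top 55 z 0.059 top circ [628.4 260. ] 11.2 mean [628.9 259.3] | scene 152 z
[... 202 characters left out ...]
 48.3 mean [ 444.5 -148.6] | 
vstand ctr [ 0.639 -0.231  0.007] top 149 z 0.012 top circ [ 640.2 -231. ] 49.2 mean [ 641.4 -230.6] | scene 119 z 0.011 top circ [ 639.4 -231.5] 49.1 mean [ 639. -228.] | 
beaker ctr [ 0.56   0.458 -0.001] top 35 z 0.071 top circ [551.9 443.4] 27.1 mean [549.8 442.6] | scene 82 z 0.071 top circ [551.4 444.3] 28.4 mean [551.3 444.5] | 
petri ctr [ 0.535 -0.484  0.006] top 77 z 0.02 top circ [ 535.3 -484.4] 49.8 mean [ 535.9 -485. ] | scene 104 z 0.02 top circ [ 534.6 -484.2] 49.6 mean [ 531.2 -478.7] | 
timer ctr [0.389 0.012 0.017] top 314 z 0.023 top circ [387.4  11.9] 40.8 mean [386.8  11.7] | scene 425 z 0.022 top circ [385.5  16.2] 40.8 mean [384.4  16.5] |
```

View pics/crop1.png

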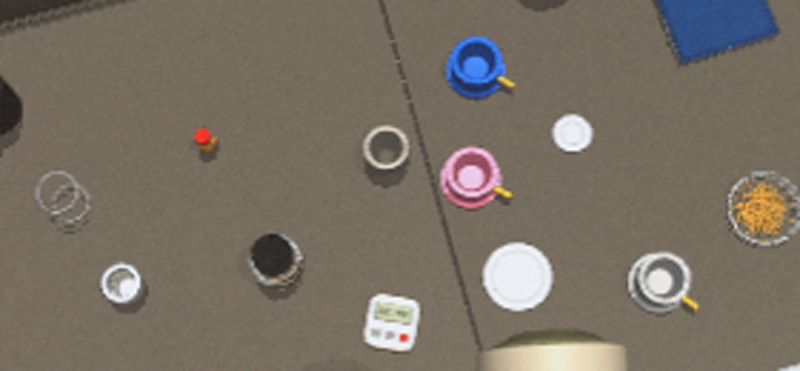

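The crop confirms the grey steel holder with the brass nipple at crop (660,280), which is top (401,228), and the grey sleeve at crop (386,148). All measured heights come out 3–4 mm above the true ones, which is a small bias, and the sizes fit. Now I'll go above the sleeve at yaw 0.

```bash
cat > to.py <<'E'
import sys
from h import *
from scipy.spatial.transform import Rotation as Rn
o=manip.get_obs(); R=Rn.from_euler("xyz",o["ee_rot"]); t=np.array([float(a) for a in sys.argv[1:4]])
yaw=float(sys.argv[4]) if len(sys.argv)>4 else 0
print("t",round(float(o["clock"]),2),"pos",np.round(o["position"],4),"rot",np.round(o["ee_rot"],3),"shift cm",np.round(R.inv().apply(t-o["position"])*100,2),"turn",np.round((R.inv()*Rn.from_euler("xyz",[np.pi,0,yaw])).as_rotvec(degrees=True),2))
E
python3 -m crank '[[[59.5,-38.8,0,0,0,14.6],[59.5,-38.8,0,0,0,14.6],[59.5,-38.8,0,0,0,14.6],[59.5,-38.8,0,0,0,14.6],[59.5,-38.8,0,0,0,14.6],[59.5,-38.8,0,0,0,14.6],[59.5,-38.8,0,0,0,14.6],[59.5,-38.8,0,0,0,14.6],[59.5,-38.8,0,0,0,14.6],[59.5,-38.8,0,0,0,14.6],[59.5,-38.8,0,0,0,14.6],[59.5,-38.8,0,0,0,14.6]]]' 0 40
python3 to.py .610 .0195 .12
```

```text
clock: 1.1
position: [0.4684, -0.1377, 0.2502]
ee_rot: [-3.142, 0.0, 0.0]
wrist_force: [0.7, -1.1, -0.0]
gripper_width: 1.0
finger_force: 0.0
t 1.1 pos [ 0.4684 -0.1377  0.2502] rot [-3.142  0.     0.   ] shift cm [ 14.16 -15.71  13.02] turn [-0.    0.01  0.01]
```

```bash
python3 -m crank '[[[14.2,-15.7,13,0,0,0],[14.2,-15.7,13,0,0,0],[14.2,-15.7,13,0,0,0],[14.2,-15.7,13,0,0,0],[14.2,-15.7,13,0,0,0],[14.2,-15.7,13,0,0,0],[14.2,-15.7,13,0,0,0],[14.2,-15.7,13,0,0,0],[14.2,-15.7,13,0,0,0]]]'
python3 - <<'E'
from m import *
r,d=manip.snapshot("scene"); W=cloud("scene",d)
u,v=map(int,proj("scene",[.61,.02,.05])); cv2.imwrite("pics/s1.png",cv2.resize(r[v-70:v+50,u-80:u+80,::-1],(800,600),interpolation=cv2.INTER_CUBIC))
E
python3 to.py .610 .0195 .05
```

```text
clock: 1.85
position: [0.6093, 0.0169, 0.1205]
ee_rot: [3.141, 0.0, 0.0]
wrist_force: [-0.0, -0.3, 0.4]
gripper_width: 1.0
finger_force: 0.0
t 1.9 pos [0.6094 0.0165 0.1212] rot [ 3.141e+00 -1.000e-03 -1.000e-03] shift cm [ 0.05 -0.3   7.12] turn [ 0.02 -0.06 -0.04]
```

View pics/s1.png

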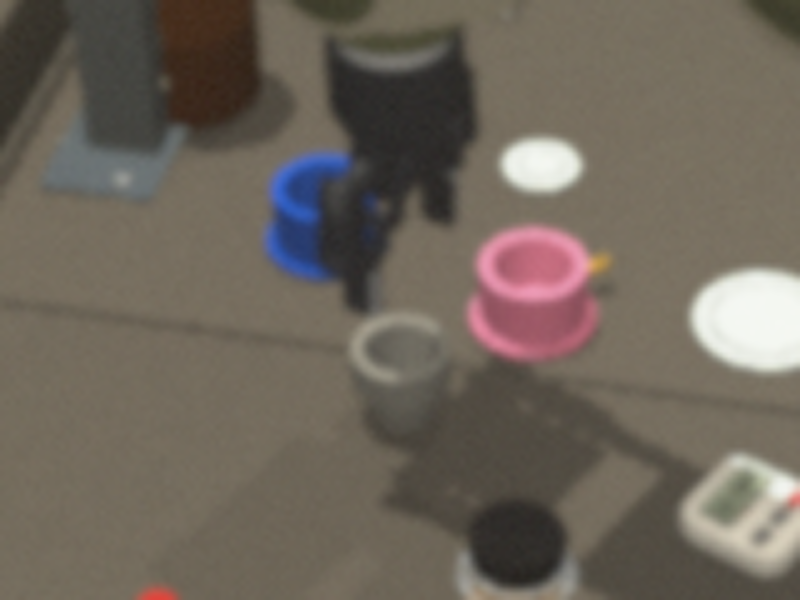

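The crop shows the open gripper above and in line with the sleeve (crop 400,370). Descending.

```bash
python3 -m crank '[[[0,-0.2,3,0,0,0],[0,-0.2,5,0,0,0],[0,-0.2,6.5,0,0,0],[0,-0.2,7.1,0,0,0],[0,-0.2,7.1,0,0,0],[0,-0.2,7.1,0,0,0]]]'
python3 -m crank '[[[0,0,0,0,0,0],[0,0,0,0,0,0],[0,0,0,0,0,0],[0,0,0,0,0,0],[0,0,0,0,0,0],[0,0,0,0,0,0],[0,0,0,0,0,0],[0,0,0,0,0,0]]]' 0.6 30
```

```text
clock: 2.4
position: [0.6099, 0.0186, 0.0507]
ee_rot: [3.141, -0.002, -0.001]
wrist_force: [0.7, 0.5, 0.2]
gripper_width: 1.002
finger_force: 0.0
clock: 3.07
position: [0.6102, 0.019, 0.051]
ee_rot: [3.141, -0.003, 0.0]
wrist_force: [-0.8, -1.6, 5.1]
gripper_width: 0.701
finger_force: 31.3
```

Gripped: opening 0.701, i.e. 59.6 mm. Lift, then move over to the holder.

```bash
python3 -m crank '[[[0,0,-1,0,0,0],[0,0,-3,0,0,0],[0,0,-6,0,0,0],[-1,2,-9,0,0,0],[-3,6,-10,0,0,0],[-4.6,9.5,-10,0,0,0],[-6.2,13,-10,0,0,0],[-7.9,16.5,-10,0,0,0],[-9.6,20,-10,0,0,0],[-11.3,23.5,-10,0,0,0],[-13,27,-10,0,0,0],[-14.7,30,-10,0,0,0]]]'
python3 -m crank '[[[-1.3,2.7,0,0,0,0],[-2,4.3,0,0,0,0],[-2.5,5.4,0,0,0,0],[-2.5,5.4,0,0,0,0],[-2.5,5.4,0,0,0,0],[-2.5,5.4,0,0,0,0]]]'
python3 - <<'E'
from m import *
r,d=manip.snapshot("scene"); W=cloud("scene",d); p=manip.get_obs()["position"]
rt,dt=manip.snapshot("top"); WT=cloud("top",dt)
u,v=map(int,proj("scene",[.438,-.336,.08])); cv2.imwrite("pics/s2.png",cv2.resize(r[v-60:v+60,u-80:u+80,::-1],(800,600),interpolation=cv2.INTER_CUBIC))
T=np.load("top0.npz"); S=np.load("scene0.npz")
from scipy.ndimage import median_filter
for n,D in(("top",T),("scene",S)):
    B=blob(cloud(n,D["d"]),(.438,-.336),.044,.056,.037); print(n,"rim",circ(B,.030),len(B))
B=blob(W,(p[0],p[1]),p[2]-.022,p[2]-.015,.04); print("sleeve collar low part",circ(B,.030),len(B),p)
for a in(.10,.11,.12,.13):
    B=blob(W,(p[0],p[1]),a,a+.01,.04); print(a,len(B), B.mean(0) if len(B) else 0)
E
```

```text
clock: 4.07
position: [0.4614, -0.2827, 0.1504]
ee_rot: [3.141, -0.001, -0.001]
wrist_force: [-0.3, -0.2, -0.5]
gripper_width: 0.699
finger_force: 32.7
clock: 4.57
position: [0.438, -0.3336, 0.1495]
ee_rot: [-3.141, -0.0, 0.001]
wrist_force: [-0.0, -0.0, -0.9]
gripper_width: 0.696
finger_force: 32.7
top rim [ 0.43743869 -0.3358683 ] 87
scene rim [ 0.43574227 -0.33453861] 96
sleeve collar low part [ 0.43924845 -0.33471556] 21 [ 0.43808983 -0.33347426  0.14943736]
0.1 15 [ 0.43297082 -0.32328228  0.1058844 ]
0.11 26 [ 0.43426813 -0.31935068  0.11489145]
0.12 15 [ 0.43537852 -0.31745649  0.12530627]
0.13 46 [ 0.43210686 -0.32426661  0.13561509]
```

View pics/s2.png

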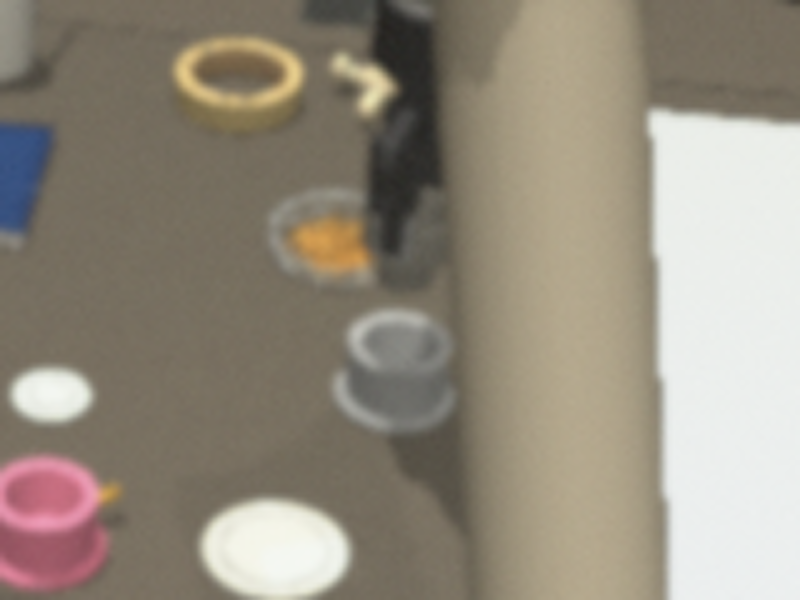

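The sleeve is held (crop 410,250) above the metal holder (crop 395,370), partly hidden by the arm. Descending.

```bash
python3 -m crank '[[[-0.1,0.1,2,0,0,0],[-0.1,0.1,4,0,0,0],[-0.1,0.1,5.5,0,0,0],[-0.1,0.1,6.5,0,0,0],[-0.1,0.1,7.2,0,0,0],[-0.1,0.1,7.5,0,0,0],[-0.1,0.1,7.6,0,0,0],[-0.1,0.1,7.6,0,0,0]]]'
python3 -m crank '[[[0,0,0.1,0,0,0],[0,0,0.2,0,0,0],[0,0,0.3,0,0,0],[0,0,0.4,0,0,0],[0,0,0.4,0,0,0],[0,0,0.4,0,0,0]]]'
```

```text
clock: 5.33
position: [0.4367, -0.3358, 0.0737]
ee_rot: [3.141, -0.001, 0.0]
wrist_force: [0.5, 0.5, -1.3]
gripper_width: 0.699
finger_force: 32.7
clock: 5.83
position: [0.4366, -0.3361, 0.0696]
ee_rot: [3.141, -0.0, -0.0]
wrist_force: [-0.6, -2.6, 0.5]
gripper_width: 0.694
finger_force: 32.8
```

```bash
python3 -m crank '[[[0,0.1,0.1,0,0,0],[0,0.1,0.15,0,0,0],[0,0.1,0.15,0,0,0]]]'
python3 -m crank '[[[0,0,0,0,0,0],[0,0,0,0,0,0],[0,0,0,0,0,0],[0,0,0,0,0,0],[0,0,0,0,0,0]]]' 0.1
```

```text
clock: 6.08
position: [0.4366, -0.3364, 0.069]
ee_rot: [-3.141, -0.0, 0.0]
wrist_force: [-3.2, 4.2, 12.5]
gripper_width: 0.697
finger_force: 33.8
clock: 6.5
position: [0.4364, -0.3365, 0.0676]
ee_rot: [-3.141, 0.0, -0.0]
wrist_force: [0.2, 0.8, 0.1]
gripper_width: 0.903
finger_force: 0.0
```

```bash
python3 -m crank '[[[0,0,-1.5,0,0,0],[0,0,-4,0,0,0],[0,0,-8,0,0,0],[0,-1,-12,0,0,0],[0,-4,-14,0,0,0],[0,-8,-14,0,0,0],[0,-12,-14,0,0,0],[0,-16,-14,0,0,0],[0,-20,-14,0,0,0],[0,-24,-14,0,0,0],[0,-28,-14,0,0,0],[0,-32,-14,0,0,0]]]' 0
python3 -m crank '[[[0,-37.6,0,0,0,0],[0,-37.6,0,0,0,0],[0,-37.6,0,0,0,0],[0,-37.6,0,0,0,0],[0,-37.6,0,0,0,0],[0,-37.6,0,0,0,0],[0,-37.6,0,0,0,0],[0,-37.6,0,0,0,0],[0,-37.6,0,0,0,0],[0,-37.6,0,0,0,0],[0,-37.6,3,0,0,0],[0,-37.6,6,0,0,0]]]'
python3 - <<'E'
from m import *
r,d=manip.snapshot("top"); W=cloud("top",d); cv2.imwrite("pics/t3.png",cv2.resize(r[130:260,170:450,::-1],(800,371),interpolation=cv2.INTER_CUBIC))
B=blob(W,(.437,-.336),.06,.09,.037); print("sleeve top",circ(B,.026),len(B),np.median(B[:,2]))
rs,ds=manip.snapshot("scene"); W=cloud("scene",ds); B=blob(W,(.437,-.336),.062,.09,.037); print("scene sleeve top",circ(B,.026),len(B),np.median(B[:,2]))
for n in("top","scene"):
    d=np.load(n+"0.npz")["d"]; B=blob(cloud(n,d),(.435,.36),.045,.058,.03); print(n,"crucible",circ(B,.0225),len(B))
E
python3 to.py .435 .360 .047
```

```text
clock: 7.5
position: [0.436, -0.0148, 0.2079]
ee_rot: [-3.142, -0.0, -0.0]
wrist_force: [0.8, -0.6, 0.5]
gripper_width: 1.004
finger_force: 0.0
clock: 8.5
position: [0.4368, 0.3602, 0.1479]
ee_rot: [-3.14, -0.003, 0.001]
wrist_force: [0.7, -0.6, -1.2]
gripper_width: 1.001
finger_force: 0.0
sleeve top [ 0.43765896 -0.33371206] 127 0.07028666657696843
t 8.6 pos [0.4345 0.3582 0.1437] rot [3.138 0.008 0.   ] shift cm [ 0.13 -0.22  9.67] turn [0.23 0.44 0.01]
  return _methods._mean(a, axis=axis, dtype=dtype,
  ret = um.true_divide(
Traceback (most recent call last):
  File "m.py", line 7, in circ
    return least_squares(f,x0,loss="soft_l1",f_scale=.002).x
           ~~~~~~~~~~~~~^^^^^^^^^^^^^^^^^^^^^^^^^^^^^^^^^^
ValueError: Initial guess is outside of provided bounds
```

View pics/t3.png

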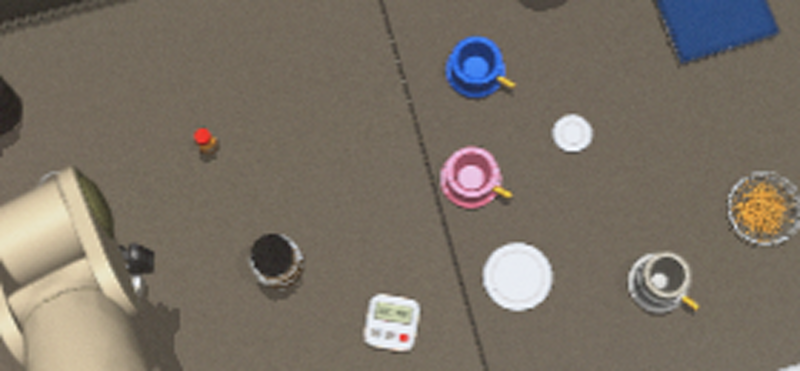

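The crop shows the sleeve seated in the metal holder at crop (665,275). Depth puts its top at about 0.070, against an expected 0.072. Next, the crucible.

```bash
python3 -m crank '[[[0,0,1,0,0,0],[0,0,2,0,0,0],[0,0,2.5,0,0,0],[0,0,2.5,0,0,0],[0,0,2.5,0,0,0]]]'
python3 to.py .435 .360 .047
```

```text
clock: 9.02
position: [0.4367, 0.3593, 0.1233]
ee_rot: [-3.141, -0.001, -0.0]
wrist_force: [-0.6, 0.6, -0.2]
gripper_width: 1.0
finger_force: 0.0
t 9.02 pos [0.4367 0.3593 0.1233] rot [-3.141e+00 -1.000e-03 -0.000e+00] shift cm [-0.18 -0.06  7.63] turn [-0.02 -0.03 -0.01]
```

```bash
python3 -m crank '[[[-0.1,-0.1,3,0,0,0],[-0.2,-0.1,5.5,0,0,0],[-0.2,-0.1,7,0,0,0],[-0.2,-0.1,7.6,0,0,0],[-0.2,-0.1,7.6,0,0,0],[-0.2,-0.1,7.6,0,0,0]]]'
python3 -m crank '[[[0,0,0,0,0,0],[0,0,0,0,0,0],[0,0,0,0,0,0],[0,0,0,0,0,0],[0,0,0,0,0,0],[0,0,0,0,0,0],[0,0,0,0,0,0],[0,0,0,0,0,0]]]' 0.7 30
```

```text
clock: 9.52
position: [0.4351, 0.3606, 0.0479]
ee_rot: [-3.141, -0.001, -0.0]
wrist_force: [-1.1, -0.3, 0.5]
gripper_width: 0.996
finger_force: 0.0
clock: 10.18
position: [0.435, 0.3606, 0.048]
ee_rot: [-3.141, -0.002, 0.0]
wrist_force: [-1.5, -0.8, 5.8]
gripper_width: 0.58
finger_force: 30.5
```

```bash
python3 -m crank '[[[0,0,-1,0,0,0],[0,0,-3,0,0,0],[0,0,-6,0,0,0],[0,0,-9.5,0,0,0],[0,0,-13,0,0,0],[0,3,-15,0,0,0],[0,6.5,-15,0,0,0],[0,10,-15,0,0,0],[0,13.5,-15,0,0,0],[0,17,-15,0,0,0],[0,20.5,-15,0,0,0],[0,24,-15,0,0,0]]]'
python3 -m crank '[[[0,3.5,0,0,0,0],[0,7,0,0,0,0],[0,10.5,0,0,0,0],[0,14,0,0,0,0],[0,17.5,0,0,0,0],[0,21,0,0,0,0],[0,24.5,0,0,0,0],[0,28,0,0,0,0],[0,31.5,0,0,0,0],[0,35,0,0,0,0],[0,38.5,0,0,0,0],[0,41,0,0,0,0]]]'
python3 -m crank '[[[0.1,2,0,0,0,0],[0.2,3.6,0,0,0,0],[0.2,4.6,0,0,0,0],[0.2,4.6,2,0,0,0],[0.2,4.6,4,0,0,0],[0.2,4.6,5,0,0,0],[0.2,4.6,5,0,0,0],[0.2,4.6,5,0,0,0]]]'
python3 - <<'E'
from m import *
r,d=manip.snapshot("scene")
W=cloud("scene",d)
B=blob(W,(.437,-.336),.068,.078,.037); print("sleeve top",circ(B,.026),len(B),np.percentile(B[:,2],95) if len(B) else 0)
u,v=map(int,proj("scene",[.438,-.336,.08])); cv2.imwrite("pics/s4.png",cv2.resize(r[v-45:v+45,u-60:u+60,::-1],(800,600),interpolation=cv2.INTER_CUBIC))
E
python3 to.py .4367 -.3357 .102
```

```text
clock: 11.18
position: [0.4341, 0.1188, 0.1977]
ee_rot: [-3.142, -0.001, 0.0]
wrist_force: [0.4, -0.2, -0.4]
gripper_width: 0.579
finger_force: 31.3
clock: 12.18
position: [0.434, -0.2924, 0.1976]
ee_rot: [3.14, -0.001, -0.001]
wrist_force: [0.5, 0.2, 0.1]
gripper_width: 0.584
finger_force: 31.3
clock: 12.85
position: [0.4366, -0.3355, 0.1474]
ee_rot: [3.142, -0.0, 0.0]
wrist_force: [0.0, 0.4, -0.7]
gripper_width: 0.579
finger_force: 31.3
sleeve top [ 0.43660847 -0.33355608] 108 0.07624974595678255
t 12.9 pos [ 0.4369 -0.3358  0.148 ] rot [ 3.141e+00 -1.000e-03  0.000e+00] shift cm [-0.02 -0.01  4.6 ] turn [ 0.06 -0.05  0.02]
```

View pics/s4.png

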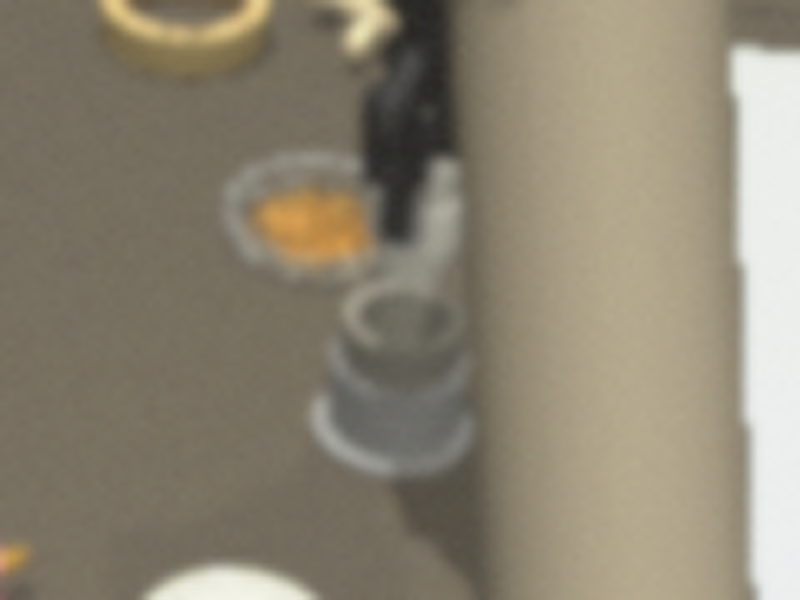

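The sleeve sits level in the holder at crop (400,320), with the crucible just above it at (430,230). Lowering.

```bash
python3 -m crank '[[[0,0,1.5,0,0,0],[0,0,3,0,0,0],[0,0,4,0,0,0],[0,0,4.5,0,0,0],[0,0,4.7,0,0,0],[0,0,4.8,0,0,0],[0,0,4.8,0,0,0]]]'
python3 -m crank '[[[0,0,0.1,0,0,0],[0,0,0.2,0,0,0],[0,0,0.3,0,0,0],[0,0,0.3,0,0,0],[0,0,0.3,0,0,0]]]'
```

```text
clock: 13.48
position: [0.4367, -0.3359, 0.0994]
ee_rot: [3.141, -0.001, -0.0]
wrist_force: [-0.4, 0.2, 0.4]
gripper_width: 0.578
finger_force: 31.3
clock: 13.9
position: [0.4366, -0.3358, 0.0961]
ee_rot: [3.141, -0.0, 0.0]
wrist_force: [-0.6, -0.0, 2.1]
gripper_width: 0.579
finger_force: 31.5
```

```bash
python3 -m crank '[[[0,0,0.05,0,0,0],[0,0,0.1,0,0,0],[0,0,0.1,0,0,0]]]'
python3 -m crank '[[[0,0,0,0,0,0],[0,0,0,0,0,0],[0,0,0,0,0,0],[0,0,0,0,0,0],[0,0,0,0,0,0],[0,0,0,0,0,0]]]' 0.15
```

```text
clock: 14.15
position: [0.4366, -0.3358, 0.0959]
ee_rot: [3.141, -0.001, 0.0]
wrist_force: [-2.8, 1.8, 11.2]
gripper_width: 0.586
finger_force: 32.2
clock: 14.65
position: [0.4365, -0.3356, 0.0947]
ee_rot: [-3.141, 0.0, -0.0]
wrist_force: [0.1, 0.4, 0.0]
gripper_width: 0.85
finger_force: 0.0
```

```bash
python3 -m crank '[[[0,0,-1.5,0,0,0],[0,0,-4,0,0,0],[0,0,-8,0,0,0],[0,-1,-11,0,0,0],[0,-4,-12,0,0,0],[0,-8,-12,0,0,0],[0,-12,-12,0,0,0],[0,-16,-12,0,0,0],[0,-20,-12,0,0,0],[1,-24,-12,0,0,0],[2,-28,-12,0,0,0],[2.6,-32,-12,0,0,0]]]' 0
python3 -m crank '[[[0,-4,0,0,0,0],[0,-8,0,0,0,0],[0,-12,0,0,0,0],[0,-15,0,0,0,0],[0,-17,0,0,0,0],[0,-17.7,0,0,0,0],[0,-17.7,2,0,0,0],[0,-17.7,4,0,0,0],[0,-17.7,5,0,0,0],[0,-17.7,5,0,0,0],[0,-17.7,5,0,0,0]]]'
python3 - <<'E'
from m import *
for n in("top","scene"):
    d=np.load(n+"0.npz")["d"]; W=cloud(n,d)
    B=blob(W,(.462,.161),.09,.105,.035); h=cv2.minAreaRect((B[:,:2]*1000).astype(np.float32)); print(n,"lid",h,B.mean(0))
    B=blob(W,(.628,.26),.05,.064,.02); print(n,"cap",cv2.minEnclosingCircle((B[:,:2]*1000).astype(np.float32)),B.mean(0))
    B=blob(W,(.437,-.336),.085,.12,.04); 
r,d=manip.snapshot("top"); W=cloud("top",d)
B=blob(W,(.437,-.336),.09,.12,.04); print("crucible top z",np.percentile(B[:,2],[50,95]),circ(B,.0225),len(B))
r,d=manip.snapshot("scene")
u,v=map(int,proj("scene",[.45,.16,.06])); cv2.imwrite("pics/s5.png",cv2.resize(r[v-45:v+45,u-60:u+60,::-1],(800,600),interpolation=cv2.INTER_CUBIC))
E
python3 to.py .462 .161 .058
```

```text
clock: 15.65
position: [0.4627, -0.0137, 0.215]
ee_rot: [3.141, -0.001, -0.0]
wrist_force: [0.5, -1.1, -0.2]
gripper_width: 0.999
finger_force: 0.0
clock: 16.57
position: [0.4627, 0.1608, 0.1651]
ee_rot: [3.142, 0.0, -0.001]
wrist_force: [-0.3, -0.3, 1.0]
gripper_width: 0.996
finger_force: 0.0
top lid ((464.39080810546875, 160.8836212158203), (49.8670768737793, 50.260711669921875), 44.39707565307617) [0.46402108 0.16066688 0.094778  ]
top cap ((628.3698120117188, 260.0354309082031), 11.17093276977539) [0.62892841 0.25933443 0.05553196]
scene lid ((461.0823669433594, 162.93988037109375), (51.02359390258789, 50.75892639160156), 83.15006256103516) [0.46103418 0.16382201 0.09471962]
scene cap ((628.2462158203125, 261.1338806152344), 14.65807056427002) [0.62734411 0.26355452 0.0554385 ]
crucible top z [0.09660844 0.1028395 ] [ 0.43684247 -0.33394313] 73
t 16.67 pos [0.4631 0.1611 0.1659] rot [-3.141e+00 -2.000e-03 -1.000e-03] shift cm [-1.300e-01  1.000e-02  1.079e+01] turn [-0.01 -0.1  -0.03]
```

View pics/s5.png

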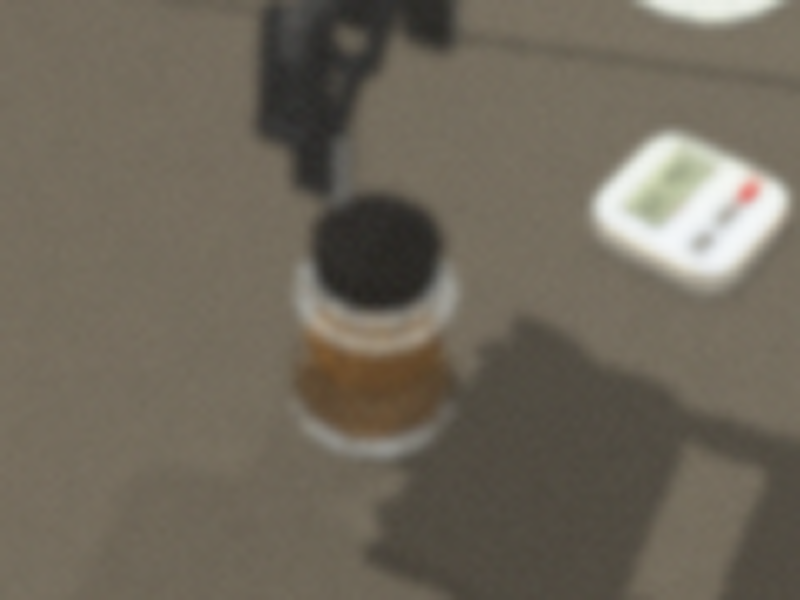

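The crucible top reads 0.103, which is 0.098 plus the usual bias, so it is seated. The jar is upright at crop (375,330), below the open jaws. Descending.

```bash
python3 -m crank '[[[0,-0.05,2.5,0,0,0],[0,-0.05,5,0,0,0],[0,-0.05,7.5,0,0,0],[0,-0.05,9.5,0,0,0],[0,-0.05,10.5,0,0,0],[0,-0.05,10.7,0,0,0],[0,-0.05,10.7,0,0,0]]]'
python3 -m crank '[[[0,0,0,0,0,0],[0,0,0,0,0,0],[0,0,0,0,0,0],[0,0,0,0,0,0],[0,0,0,0,0,0],[0,0,0,0,0,0],[0,0,0,0,0,0],[0,0,0,0,0,0]]]' 0.6 40
```

```text
clock: 17.25
position: [0.463, 0.1618, 0.0584]
ee_rot: [-3.142, -0.001, -0.0]
wrist_force: [0.5, -0.3, -0.3]
gripper_width: 0.997
finger_force: 0.0
clock: 17.92
position: [0.4633, 0.1619, 0.0594]
ee_rot: [-3.141, -0.003, 0.0]
wrist_force: [-1.5, -1.6, 7.3]
gripper_width: 0.712
finger_force: 42.3
```

```bash
python3 -m crank '[[[0,0,-0.5,0,0,0],[0,0,-1.5,0,0,0],[0,0,-3,0,0,0],[0,0,-5,0,0,0],[0,0,-7,0,0,0],[0,0,-8,0,0,0],[0,0,-8,0,0,0],[0,0,-8,0,0,0]]]'
python3 - <<'E'
from m import *
o=manip.get_obs();print(o["position"],o["wrist_force"],o["gripper_width"])
r,d=manip.snapshot("scene");W=cloud("scene",d)
for z in(.09,.11,.13,.15,.165):
    B=blob(W,o["position"][:2],z,z+.008,.04); print(z,len(B),circ(B,.032) if len(B)>5 else "")
u,v=map(int,proj("scene",[.46,.16,.12])); cv2.imwrite("pics/s6.png",cv2.resize(r[v-45:v+45,u-60:u+60,::-1],(800,600),interpolation=cv2.INTER_CUBIC))
for n in("top","scene"):
    d=np.load(n+"0.npz")["d"]; W=cloud(n,d); im=np.load(n+"0.npz")["r"].astype(int)
    for k,c,R in(("j",(.446,-.153),.05),("v",(.64,-.231),.032)):
        m=(np.hypot(W[...,0]-c[0],W[...,1]-c[1])<R)&(im.min(-1)>165)
        cn,_=cv2.findContours(m.astype(np.uint8),cv2.RETR_EXTERNAL,cv2.CHAIN_APPROX_NONE)
        Q=W[m]; h=cv2.minEnclosingCircle((Q[:,:2]*1000).astype(np.float32)); print(n,k,np.round(h[0],1),round(h[1],1),np.round(Q.mean(0)*1000,1),len(Q))
E
```

```text
clock: 18.58
position: [0.4624, 0.1618, 0.1379]
ee_rot: [-3.142, -0.001, 0.0]
wrist_force: [-0.6, 0.5, -2.8]
gripper_width: 0.708
finger_force: 44.1
[0.46239294 0.16184395 0.1378609 ] [-0.61238068  0.48555415 -2.77187887] 0.7080259921505883
0.09 49 [0.46272697 0.16173937]
0.11 99 [0.46721186 0.16080136]
0.13 8 [0.4524225  0.22933291]
0.15 31 [0.46977222 0.166043  ]
0.165 81 [0.47221094 0.16143846]
top j [ 449.3 -152.6] 45.7 [ 448.  -152.1    5.8] 448
top v [ 644.7 -231.3] 26.4 [ 643.4 -230.7    5.8] 137
scene j [ 446.4 -152.8] 49.6 [ 446.5 -150.5    6.4] 441
scene v [ 640.8 -230.8] 30.8 [ 641.6 -230.1    6. ] 117
```

View pics/s6.png

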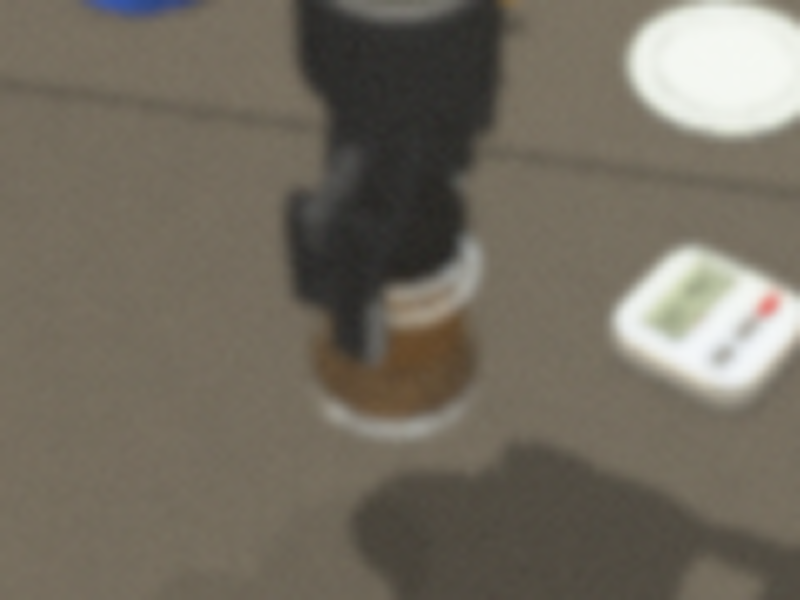

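The jar hangs upright in the jaws (crop 395,360). The wrist reads 2.8 N, close to its weight, and the centre agrees with the TCP. Carrying it to the jar stand at (0.4475, −0.153).

```bash
python3 -m crank '[[[0,1,0,0,0,0],[-0.2,3,0,0,0,0],[-0.4,6,0,0,0,0],[-0.6,9.5,0,0,0,0],[-0.8,13,0,0,0,0],[-1,16.5,0,0,0,0],[-1.2,20,0,0,0,0],[-1.4,23.5,0,0,0,0],[-1.5,27,0,0,0,0],[-1.5,29.5,0,0,0,0],[-1.5,31,0,0,0,0],[-1.5,31.5,0,0,0,0]]]'
python3 -m crank '[[[0,0,1.5,0,0,0],[0,0,3,0,0,0],[0,0,4.5,0,0,0],[0,0,5.7,0,0,0],[0,0,6.4,0,0,0],[0,0,6.7,0,0,0],[0,0,6.7,0,0,0],[0,0,6.7,0,0,0]]]'
python3 to.py .4475 -.153 .0654
```

```text
clock: 19.63
position: [0.4467, -0.1556, 0.1369]
ee_rot: [-3.141, 0.001, -0.003]
wrist_force: [-0.6, 1.6, -1.6]
gripper_width: 0.71
finger_force: 44.2
clock: 20.3
position: [0.4476, -0.1531, 0.0711]
ee_rot: [3.141, -0.0, 0.0]
wrist_force: [0.9, -0.5, -2.9]
gripper_width: 0.71
finger_force: 44.1
t 20.3 pos [ 0.4476 -0.1531  0.0711] rot [ 3.141 -0.     0.   ] shift cm [-0.01 -0.01  0.57] turn [ 0.01 -0.02  0.01]
```

```bash
python3 -m crank '[[[0,0,0.2,0,0,0],[0,0,0.4,0,0,0],[0,0,0.5,0,0,0],[0,0,0.55,0,0,0],[0,0,0.55,0,0,0]]]'
python3 - <<'E'
from m import *
r,d=manip.snapshot("scene")
u,v=map(int,proj("scene",[.4475,-.153,.03])); cv2.imwrite("pics/s7.png",cv2.resize(r[v-30:v+30,u-40:u+40,::-1],(800,600),interpolation=cv2.INTER_CUBIC))
E
```

```text
clock: 20.72
position: [0.4475, -0.1532, 0.0655]
ee_rot: [3.142, -0.0, 0.0]
wrist_force: [-1.0, 0.9, 0.5]
gripper_width: 0.711
finger_force: 44.4
```

View pics/s7.png

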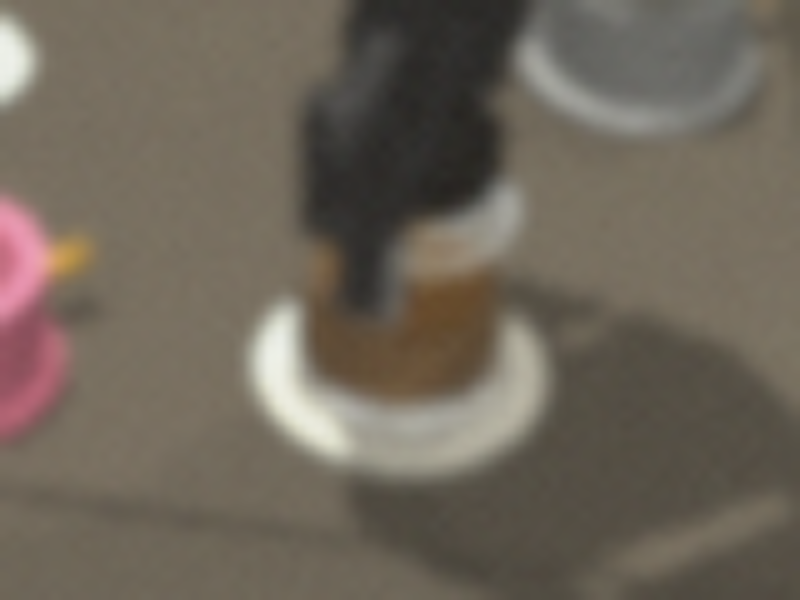

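The jar is centred on the stand (jar middle at crop u≈400, stand middle at 399) and touching it. Release, then go to the vial.

```bash
python3 -m crank '[[[0,0,0.03,0,0,0],[0,0,0.03,0,0,0],[0,0,0.03,0,0,0],[0,0,0.03,0,0,0],[0,0,0,0,0,0],[0,0,-1,0,0,0],[0,0,-3,0,0,0],[0,0,-6,0,0,0],[0,0,-9,0,0,0],[0,0,-12,0,0,0],[1,-2,-13,0,0,0],[2.5,-5,-13,0,0,0]]]' 0
python3 -m crank '[[[15.5,-36.4,0,0,0,0],[15.5,-36.4,0,0,0,0],[15.5,-36.4,0,0,0,0],[15.5,-36.4,0,0,0,0],[15.5,-36.4,0,0,0,0],[15.5,-36.4,0,0,0,0],[15.5,-36.4,0,0,0,0],[15.5,-36.4,0,0,0,0],[15.5,-36.4,0,0,0,0],[15.5,-36.4,0,0,0,0],[15.5,-36.4,3,0,0,0],[15.5,-36.4,6,0,0,0]]]'
python3 -m crank '[[[0,0,0,0,0,0],[0,0,0,0,0,0],[0,0,0,0,0,0]]]'
python3 - <<'E'
from m import *
r,d=manip.snapshot("scene")
u,v=map(int,proj("scene",[.628,.261,.03])); a=cv2.resize(r[v-45:v+15,u-20:u+20,::-1],(400,600),interpolation=cv2.INTER_CUBIC)
r,d=manip.snapshot("top"); W=cloud("top",d)
u,v=map(int,proj("top",[.4475,-.153,.05])); b=cv2.resize(r[v-30:v+30,u-20:u+20,::-1],(400,600),interpolation=cv2.INTER_CUBIC)
cv2.imwrite("pics/s8.png",np.hstack([a,b]))
B=blob(W,(.4475,-.153),.095,.12,.04); print("lid",cv2.minAreaRect((B[:,:2]*1000).astype(np.float32)))
E
python3 to.py .628 .261 .03
```

```text
clock: 21.77
position: [0.4734, -0.1045, 0.1992]
ee_rot: [3.138, -0.006, -0.003]
wrist_force: [-0.4, -0.1, -0.6]
gripper_width: 1.0
finger_force: 0.0
clock: 22.77
position: [0.6282, 0.2625, 0.1364]
ee_rot: [-3.141, -0.004, 0.002]
wrist_force: [0.5, -1.0, -1.2]
gripper_width: 1.003
finger_force: 0.0
clock: 23.02
position: [0.6282, 0.2608, 0.1378]
ee_rot: [-3.141, -0.003, -0.0]
wrist_force: [1.3, 0.5, 1.4]
gripper_width: 1.001
finger_force: 0.0
lid ((448.7109375, -156.16941833496094), (50.298614501953125, 49.23912811279297), 87.6996841430664)
t 23.12 pos [0.6284 0.2608 0.1381] rot [-3.141 -0.004 -0.   ] shift cm [-8.000e-02 -1.000e-02  1.081e+01] turn [-0.05 -0.22 -0.02]
```

View pics/s8.png

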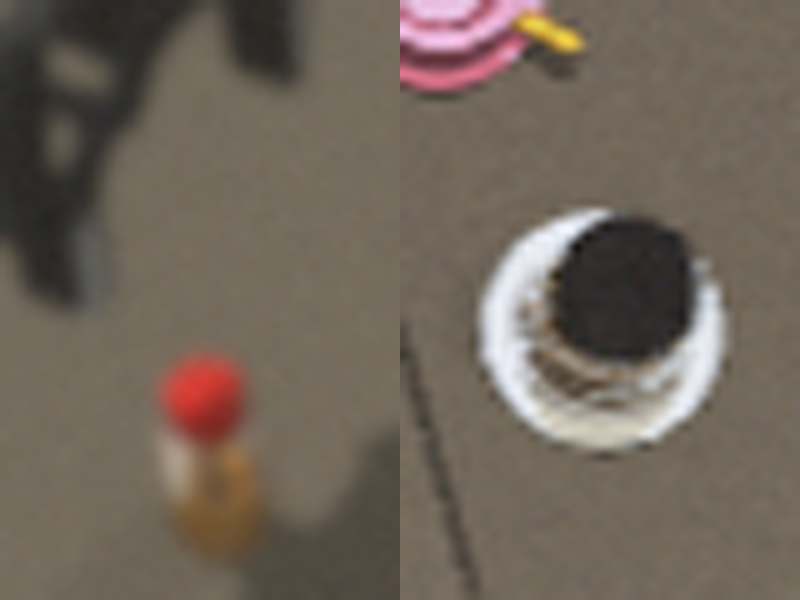

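The jar stands upright on its stand (right half). The vial is upright at left crop (210,460), under the jaws. Descending.

```bash
python3 -m crank '[[[-0.1,0,2.5,0,0,0],[-0.1,0,5,0,0,0],[-0.1,0,7.5,0,0,0],[-0.1,0,9.5,0,0,0],[-0.1,0,10.5,0,0,0],[-0.1,0,10.7,0,0,0],[-0.1,0,10.7,0,0,0]]]'
python3 -m crank '[[[0,0,0,0,0,0],[0,0,0,0,0,0],[0,0,0,0,0,0],[0,0,0,0,0,0],[0,0,0,0,0,0],[0,0,0,0,0,0],[0,0,0,0,0,0],[0,0,0,0,0,0],[0,0,0,0,0,0],[0,0,0,0,0,0],[0,0,0,0,0,0],[0,0,0,0,0,0]]]' 0.8 20
```

```text
clock: 23.7
position: [0.627, 0.2609, 0.0294]
ee_rot: [-3.141, -0.001, -0.0]
wrist_force: [0.4, 0.2, 0.3]
gripper_width: 0.997
finger_force: 0.0
clock: 24.7
position: [0.6267, 0.2609, 0.0288]
ee_rot: [-3.141, -0.001, -0.0]
wrist_force: [-1.1, -0.1, 4.6]
gripper_width: 0.309
finger_force: 24.7
```

Gripped: 26.3 mm, so aligned with its sides. Lift and carry to the small stand at (0.6415, −0.2305).

```bash
python3 -m crank '[[[0,0,-0.5,0,0,0],[0,0,-2,0,0,0],[0,0,-4,0,0,0],[0,0,-6,0,0,0],[0,1,-8,0,0,0],[0.2,3,-8,0,0,0],[0.4,6,-8,0,0,0],[0.6,9.5,-8,0,0,0],[0.8,13,-8,0,0,0],[1,16.5,-8,0,0,0],[1.1,20,-8,0,0,0],[1.2,23.5,-8,0,0,0]]]'
python3 -m crank '[[[0,3.5,0,0,0,0],[0.1,7,0,0,0,0],[0.2,10.5,0,0,0,0],[0.3,14,0,0,0,0],[0.3,17.5,0,0,0,0],[0.3,20.5,0,0,0,0],[0.3,23,0,0,0,0],[0.3,24.8,0,0,0,0],[0.3,25.6,0,0,0,0],[0.3,25.6,1.5,0,0,0],[0.3,25.6,3,0,0,0],[0.3,25.6,4,0,0,0]]]'
python3 -m crank '[[[0,0,1,0,0,0],[0,0,1.5,0,0,0],[0,0,2,0,0,0],[0,0,2,0,0,0],[0,0,2,0,0,0]]]'
python3 - <<'E'
from m import *
r,d=manip.snapshot("scene")
u,v=map(int,proj("scene",[.641,-.23,.03])); a=cv2.resize(r[v-25:v+20,u-30:u+30,::-1],(800,600),interpolation=cv2.INTER_CUBIC)
cv2.imwrite("pics/s9.png",a)
x=lambda P:[((q-c+o)*800/60).round() for q,c,o in zip(np.array(proj("scene",P)),(u,v),(30,25))]
print("exp stand ctr",x([.6415,-.2305,.006]))
E
python3 to.py .6415 -.2305 .0348
```

```text
clock: 25.7
position: [0.6381, 0.0242, 0.1082]
ee_rot: [-3.142, 0.001, 0.0]
wrist_force: [1.0, -0.5, 0.4]
gripper_width: 0.306
finger_force: 24.2
clock: 26.7
position: [0.6412, -0.229, 0.0668]
ee_rot: [-3.14, 0.002, 0.001]
wrist_force: [0.3, -0.2, 0.1]
gripper_width: 0.306
finger_force: 24.2
clock: 27.12
position: [0.6417, -0.2301, 0.0486]
ee_rot: [3.141, -0.0, 0.0]
wrist_force: [0.3, -0.1, -0.2]
gripper_width: 0.305
finger_force: 24.2
exp stand ctr [np.float64(399.0), np.float64(411.0)]
t 27.17 pos [ 0.6418 -0.2302  0.0489] rot [ 3.141e+00 -1.000e-03  0.000e+00] shift cm [-0.03  0.03  1.41] turn [ 0.03 -0.05  0.  ]
```

View pics/s9.png

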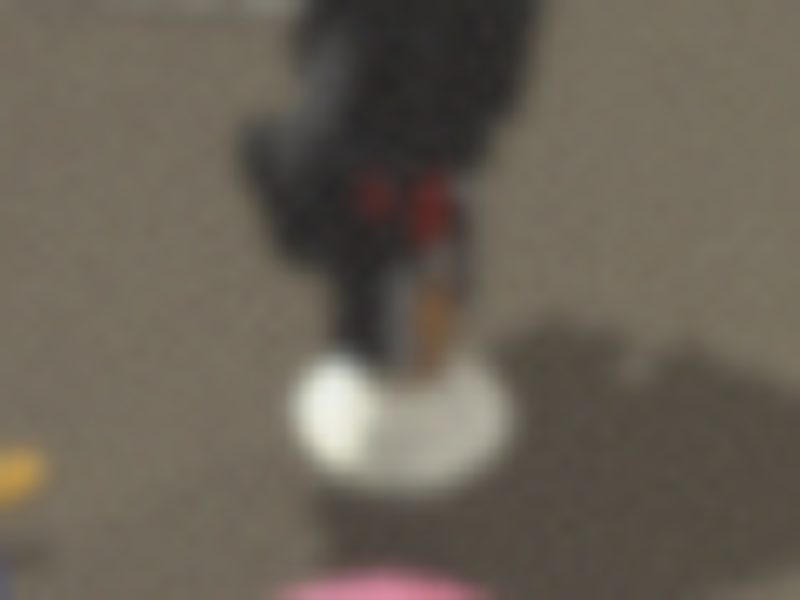

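The vial is above the small stand (stand centre ≈ crop (403,422), expected (399,411), under 1 px). Lower and release.

```bash
python3 -m crank '[[[0,0,0.5,0,0,0],[0,0,1,0,0,0],[0,0,1.2,0,0,0],[0,0,1.3,0,0,0],[0,0,1.4,0,0,0],[0,0,1.4,0,0,0],[0,0,1.4,0,0,0]]]'
python3 -m crank '[[[0,0,0,0,0,0],[0,0,0,0,0,0],[0,0,0,0,0,0],[0,0,0,0,0,0],[0,0,-0.5,0,0,0],[0,0,-1.5,0,0,0],[0,0,-3.5,0,0,0],[0,0,-6,0,0,0],[0,0,-9,0,0,0],[0,0,-12,0,0,0],[0,0,-16,0,0,0],[0,0,-18,0,0,0]]]' 0.3
python3 -m crank '[[[0,-30,0,0,0,0],[0,-30,0,0,0,0],[0,-30,0,0,0,0],[0,-30,0,0,0,0],[0,-30,0,0,0,0],[0,-30,0,0,0,0],[0,-30,0,0,0,0],[0,-30,0,0,0,0],[0,-30,0,0,0,0],[0,-30,0,0,0,0]]]' 0
python3 - <<'E'
from m import *
rs,ds=manip.snapshot("scene"); rt,dt=manip.snapshot("top")
def crop(n,r,X,w=26):
    u,v=map(int,proj(n,X)); return cv2.resize(r[v-w:v+w,u-w:u+w,::-1],(260,260),interpolation=cv2.INTER_CUBIC)
P=[[.437,-.336,.05],[.447,-.153,.05],[.6415,-.2305,.03]]
cv2.imwrite("pics/f.png",np.vstack([np.hstack([crop("scene",rs,p) for p in P]),np.hstack([crop("top",rt,p) for p in P])]))
for n,d,r in(("top",dt,rt),("scene",ds,rs)):
    W=cloud(n,d)
    for k,c,z in(("cruc",P[0],.09),("lid",P[1],.095),("cap",P[2],.055)):
        B=blob(W,c[:2],z,.13,.035); print(n,k,np.round(np.array(cv2.minEnclosingCircle((B[:,:2]*1000).astype(np.float32))[0]),1),"z",np.percentile(B[:,2],95).round(4),len(B))
E
```

```text
clock: 27.75
position: [0.6416, -0.2302, 0.0348]
ee_rot: [3.141, -0.0, 0.0]
wrist_force: [-3.1, 1.5, 5.5]
gripper_width: 0.305
finger_force: 24.7
clock: 28.75
position: [0.6422, -0.2305, 0.2206]
ee_rot: [3.138, -0.006, 0.0]
wrist_force: [-0.3, -0.1, 1.7]
gripper_width: 0.703
finger_force: 0.0
clock: 29.58
position: [0.6415, 0.0695, 0.215]
ee_rot: [3.141, -0.001, 0.001]
wrist_force: [0.8, -0.9, 0.2]
gripper_width: 1.002
finger_force: 0.0
top cruc [ 436.9 -335. ] z 0.1019 71
top lid [ 448.5 -155.3] z 0.1057 163
top cap [ 643.6 -229. ] z 0.0663 21Traceback (most recent call last):
  File "<stdin>", line 10, in <module>
    return _quantile_unchecked(
        a, q, axis, out, overwrite_input, method, keepdims, weights)
    return _ureduce(a,
                    func=_quantile_ureduce_func,
    ...<5 lines>...
                    overwrite_input=overwrite_input,
                    method=method)
    r = func(a, **kwargs)
    result = _quantile(arr,
                       quantiles=q,
    ...<2 lines>...
                       out=out,
                       weights=wgt)
    slices_having_nans = np.isnan(arr[-1, ...])
                                  ~~~^^^^^^^^^
IndexError: index -1 is out of bounds for axis 0 with size 0
```

View pics/f.png

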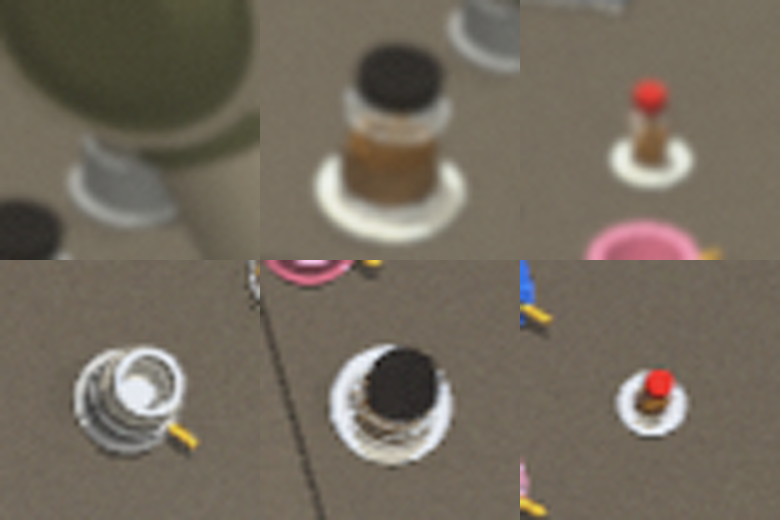

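The final crops show the crucible seated in the sleeve and holder, the jar upright mid-stand (jar u≈391, stand 390) and the vial upright mid-stand (u≈651). The gripper is clear of everything, so I'm handing in.

```bash
python3 -c "
from workcell import manip
print(manip.close_job())"
```

```text
the job is handed in; nothing more can be done
None
```

I handed the job in at about 30 s on the robot's clock: the sleeve is seated in the metal holder, the crucible is seated in the sleeve, and the jar and vial stand upright on their stands, each within about 2 mm of the middle by my measurements; the beaker, petri dish and timer were never touched.

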